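Slide the specimen pot to the free position of a warming plate

ROBOT

A 6-joint arm with a two-finger parallel gripper is mounted at the origin on a cart in front of the work surface, level with it; the furniture and walls round the work are solid. World frame = base frame: x ahead of the robot, y to its left, z up, the work surface at z = 0. Lengths are in m, angles in rad, forces in N, time in s.
With the tool pointing down it reaches from about 0.325 to 1 m from the base axis. Payload 5.1 kg.
Tool frame: the origin (TCP) lies between the finger pads; the fingertips stand 14 mm ahead of it and the grasp point (between the pads) lies 5 mm behind it; z points along the fingers, y is the line along which they close (so a half turn about z gives the same grasp; the last joint's range is limited). The gripper opens to 85 mm and grips with 20 to 120 N. Pads are 22 mm wide; open, the fingers measure 114 mm over their backs; the gripper's body (76 mm by 85 mm) begins 54 mm behind the grasp point. The pads swing forward as they close: fully open they stand 13 mm farther back than shut.
Start: joints at [-1.391, 0.124, 1.65, -0, 1.367, -0.083], TCP at [0.169, -0.628, 0.206] pointing down, gripper open.
Joint ranges: [-2.61, 2.61], [-1.02, 2.33], [0.03, 2.71], [-1.35, 4.49], [0.32, 2.68], [-2.91, 2.91]. Speed limits (rad/s): [2.57, 2.57, 3.14, 3.14, 3.14, 3.14].

INTERFACE

Orientations are given as a unit quaternion [x, y, z, w].
In Python, from bench import r, eyes, order gives the robot as it stands.
- The arm moves only by the shell command python3 -m inch 'ROWS' [FORCE]. ROWS is JSON, a list of rows, each an object with "linear": the shift along the tool's x, y, z in mm, a list of three; "twist": the turn about the tool's z in rad; "gripper": the opening, from 0 (shut) to 1 (fully open). In form: [{"linear": [dx, dy, dz], "twist": twist, "gripper": gripper}, ...]. A call has 1 to 5 rows; each row shifts and turns the commanded pose from where the row before left it, along the tool's axes as they then stand; what a row does not reach is not made up. A row lasts 1/8 s, in which the tool goes at most 62.5 mm and 10.7 degrees, less where a joint would pass 70% of its speed; a pose out of reach is approached as far as the arm can. A call with a gripper value outside its range is refused whole. The fingers move at their own pace and stop on an object; FORCE is the grip in N (left out, the last holds). Time passes only in rows, so rows that do not move let the fingers close. It gives the time, the measured TCP pose, the force, the opening and the grip force at its end, in the units of the state.
- r.read_state(): the state, without advancing time (a new reading comes with each control period).
- eyes.camera(name): name is "scene" or "top" or "wrist"; returns a dict with "color" (384x512x3 uint8, red, green, blue), "z_map" (384x512 float32, m along the optical axis (not along the pixel's ray), 0 where there is no reading), "K" (3x3 intrinsics, pixels), "R" (3x3) and "t" (3): a world point X has camera coordinates R X + t. Camera axes: x right, y down, z forward; pixel columns grow to the right and rows downward; lengths in m; the calibration is good to about 2 mm. A picture is of the moment at which its call begins.
- order.sign_off(): hands the job in; it is judged then, once.
The state is a dict: "clock": time; "q": joint angles; "qd": joint speeds; "tau": joint torques, N m; "ee_pos": TCP position; "eef_rot": TCP orientation; "force": force on the tool from outside, world axes, zero at the start; "ft_torque": the same for the moment, N m; "opening": finger opening in m; "grasp_force": force on a finger pad.
Only numpy, scipy, OpenCV 4.12 (cv2) and the standard library are available. Lean on these libraries where they do the work, as an engineer would, in place of code of your own. Each camera call takes 0.05 s, during which the arm holds its last target. There are 200 camera calls.

TASK

On the low round warming plate stand a short wide specimen pot with a screw lid and a taller, narrower bottle, each on a marked ring; the third ring is free. Slide the pot across the plate to the middle of the free ring without lifting it off the plate, keep it upright, leave the bottle where it stands, and let go.

Things in the scene. Friction and masses are not known exactly. Their poses are not given: they have to be found in the camera images.
- pot: Closed specimen pot on the plate: white, round, 73 mm tall, lid 62 mm across (widest part, 60 to 73 mm above its underside), body at most 60 mm across, about 0.12 kg, loose; lid fixed. Origin: centre of its underside; z up along its axis. Similar pots standing off the plate have no part in this.
- bottle: Bystander on the plate: test strip bottle with a screw cap, 52 mm across and 114 mm tall, about 0.15 kg, loose. Origin: centre of its underside; z up.
- plate: Low round dark-topped warming plate, fixed: 240 mm across, flat rimless top 16 mm above its underside; a low control pod juts 19 mm from its +x edge. Three identical light rings 80 mm across are marked flush in the top, centres 66 mm from the middle, 114 mm apart; pot and bottle each start within 4 mm of a ring's centre. Origin: centre of the underside, on the worktop; z up. Turned any way round.
- free_ring (a point): Centre of the free ring, on the plate's top surface, 66 mm from the plate's middle on its -x side. The straight way from the pot to it is clear of the bottle.
Not all that is in view belongs to the job. Leave any pink look-alike of the pot alone.

How it is judged:
At the end, for the whole second after the job is handed in: The pot stands upright (within 0.1 rad) and at rest on the plate, its centre within 15 mm of the centre of the free ring; the bottle stands upright within 15 mm of where it was (horizontal distance between pot and free_ring below 0.015 m and z of pot in the frame of plate between 0.012 and 0.02 m and angle between each of pot, bottle's own z axis and vertical below 0.1 rad and linear speed of pot below 0.02 m/s and distance of bottle from where it was at the start of the episode below 0.015 m); the robot touches nothing.
It fails at once if the pot is lifted more than 8 mm off the plate (z of pot in the frame of plate above 0.024 m).
It fails at once if the pot is tipped by more than 0.35 rad (angle between pot's own z axis and vertical above 0.35 rad).
It fails at once if the bottle is pushed more than 15 mm from its place (distance of bottle from where it was at the start of the episode above 0.015 m).
It also fails if it takes over 32 s, if anything falls off the work surface, if the arm or the gripper's body presses on something with over 40 N, if the wrist force passes 120 N, or if a joint passes its speed limit or range.

## Working session

There is one attempt and no reset: what is moved stays moved. The work goes in short steps, Python scripts to look and compute and a shell command to move; the robot and the scene stay as the last step left them, time stands still between calls to the robot, and variables do not carry over. Pictures are saved under pics/ and viewed, at most 10 in all, crops included, and the job is handed in when it is done.

```bash
ls; mkdir -p pics
python3 - <<'E'
from bench import r,eyes,order
import cv2,numpy as np
ims=[]
for n in("scene","top"):
    c=eyes.camera(n);np.savez(f"pics/{n}.npz",**c);ims.append(c["color"])
    print(n,c["K"].tolist(),c["R"].round(3).tolist(),c["t"].round(3).tolist())
cv2.imwrite("pics/a.png",cv2.resize(np.vstack(ims)[:,:,::-1],None,fx=.78,fy=.78))
cv2.imwrite("pics/top.png",ims[1][:,:,::-1])
s=r.read_state();print(s["clock"],s["ee_pos"],s["eef_rot"],s["opening"])
E
```

```text
pics
scene [[422.4196956120274, 0.0, 250.2613100114554], [0.0, 422.4196956120274, 194.68238237180495], [0.0, 0.0, 1.0]] [[0.814, -0.58, 0.016], [-0.253, -0.379, -0.89], [0.522, 0.721, -0.456]] [-0.699, 0.077, 0.796]
top [[387.94458562379225, 0.0, 256.6819055179191], [0.0, 387.94458562379225, 184.9384000240864], [0.0, 0.0, 1.0]] [[-0.023, -0.999, -0.026], [-0.999, 0.024, -0.047], [0.048, 0.025, -0.999]] [-0.298, 0.62, 0.859]
0.1 [ 0.16871553 -0.62709345  0.20515366] [ 9.91379508e-01  1.31018060e-01 -4.57072327e-05 -9.67740216e-04] 0.08529596989755991
```

View pics/a.png

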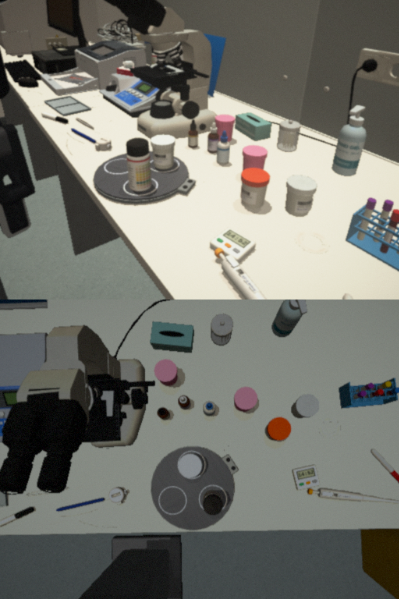

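The view shows the plate at top pixel ≈(247,240) (full-res), with the pod at (295,208).

What could be taken for the pot, in top pixels:
- white pot on the plate (244,211)
- white pot off the plate (392,136)
- grey-lidded can (284,37)
- orange-lidded pot (357,165)
- pink look-alikes (211,95) and (315,128)

I choose the one on the plate at (244,211). The bottle is at (273,257) and the free ring at (221,257), opposite the pod.

```bash
cat > h.py <<'E'
import numpy as np,cv2
def ray(c,uv,z):
    d=c["R"].T@np.linalg.inv(c["K"])@np.array([uv[0],uv[1],1.]);o=-c["R"].T@c["t"]
    return o+d*(z-o[2])/d[2]
def proj(c,X):
    p=c["K"]@(c["R"]@np.array(X)+c["t"]);return p[:2]/p[2]
E
python3 - <<'E'
from h import *
c=dict(np.load("pics/top.npz"));im=c["color"];z=c["z_map"]
# world height map
v,u=np.mgrid[:384,:512];P=np.stack([(u-c["K"][0,2])/c["K"][0,0]*z,(v-c["K"][1,2])/c["K"][1,1]*z,z],-1)
W=(P-c["t"])@c["R"]
roi=np.zeros(z.shape,bool);roi[175:305,185:310]=1
def circ(m,h,n):
    k,_=cv2.findContours(m.astype(np.uint8),0,cv2.CHAIN_APPROX_NONE)
    k=max(k,key=cv2.contourArea);e=cv2.fitEllipse(cv2.convexHull(k));X=ray(c,e[0],h);print(n,e[0],X.round(4),"diam mm",np.array(e[1])/c["K"][0,0]*z[int(e[0][1]),int(e[0][0])]*1000)
    return X
g=im.mean(-1);h=W[...,2]
print("heights",h[211,244],h[257,221],h[257,273])
pot=circ(roi&(h>.079)&(h<.1)&(g>110),.089,"pot")
bot=circ(roi&(h>.115),.13,"bottle")
plate=circ(roi&(g<110)&(h<.026)&(h>.008),.016,"plate")
k,_=cv2.findContours((roi&(g>110)&(h<.03)).astype(np.uint8),1,cv2.CHAIN_APPROX_NONE)
for a in k:
    if len(a)>60:
        e=cv2.fitEllipse(a);print("ring?",e,ray(c,e[0],.016).round(4))
a=proj(c,[*pot[:2],.089]);print(a)
cv2.imwrite("pics/b.png",cv2.resize(im[165:315,170:330,::-1],None,fx=4,fy=4,interpolation=2))
E
```

```text
heights 0.088905911203367 0.017232534693707648 0.1303047926207421
pot (242.96417236328125, 212.46022033691406) [ 0.5531 -0.2856  0.089 ] diam mm [60.09518549 60.93907395]
bottle (272.3092956542969, 262.34893798828125) [ 0.4575 -0.3423  0.13  ] diam mm [48.75424557 50.51989585]
plate (248.6376190185547, 239.51194763183594) [ 0.4914 -0.2924  0.016 ] diam mm [233.59858831 253.69687839]
ring? ((248.08804321289062, 240.3912811279297), (107.10258483886719, 114.34546661376953), 54.706172943115234) [ 0.4895 -0.2911  0.016 ]
ring? ((246.73902893066406, 235.6250762939453), (143.23097229003906, 146.9191131591797), 80.58795166015625) [ 0.5001 -0.2884  0.016 ]
[242.96417236 212.46022034]
```

View pics/b.png

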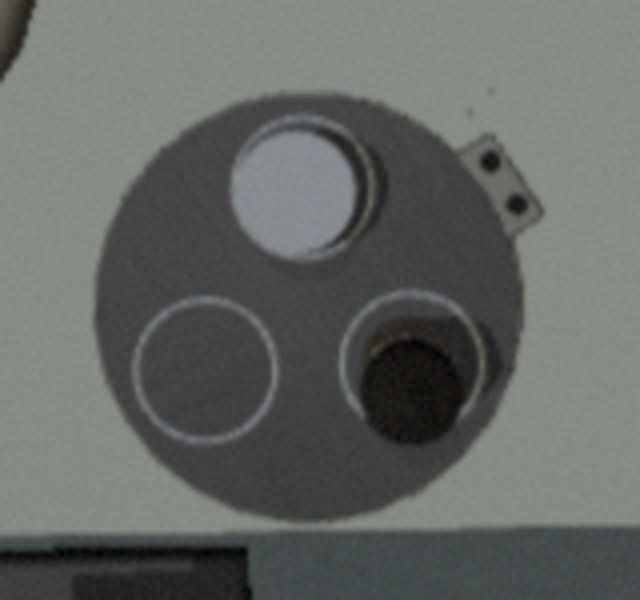

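The crop confirms it: the white lid sits on the ring at (297,193), the bottle's cap is at (411,391), the free ring at (206,370) and the pod at (500,185), opposite the free ring. The pot choice stands.

```bash
cat >> h.py <<'E'
def tool(s,target,yaw_dir=None):
    from scipy.spatial.transform import Rotation as R
    M=R.from_quat(s["eef_rot"]).as_matrix()
    print("shift mm in tool axes",(M.T@(np.array(target)-s["ee_pos"])*1000).round(1))
    if yaw_dir is not None:
        d=M.T@yaw_dir;a=np.arctan2(-d[0],d[1]);print("twist",round((a+np.pi/2)%np.pi-np.pi/2,3))
E
python3 - <<'E'
from h import *
from bench import r
c=dict(np.load("pics/top.npz"));g=c["color"].mean(-1)
sub=g[233:281,199:243];m=(sub>np.median(sub)+22).astype(np.uint8)
k=max(cv2.findContours(m,0,1)[0],key=cv2.contourArea);e=cv2.fitEllipse(cv2.convexHull(k))
f=ray(c,(e[0][0]+199,e[0][1]+233),.016);print("free",e,f.round(4))
s0=dict(np.load("pics/scene.npz"))
pot=np.array([.5531,-.2856,.089]);bot=np.array([.4575,-.3423,.13])
im=s0["color"][:,:,::-1].copy()
for X in(pot,bot,f):
    p=proj(s0,X);print(p);cv2.circle(im,tuple(int(round(q)) for q in p),2,(0,0,255),-1)
cv2.imwrite("pics/c.png",cv2.resize(im[160:270,110:260],None,fx=4,fy=4))
d=f-pot;d[2]=0;print("slide",d.round(4),np.linalg.norm(d));d/=np.linalg.norm(d)
tool(r.read_state(),[*pot[:2],.16],d)
E
```

```text
free ((21.87505340576172, 24.18502426147461), (36.437034606933594, 36.75563049316406), 2.292048692703247) [ 0.4538 -0.23    0.016 ]
[209.15568312 177.7839294 ]
[177.33519272 180.58470778]
[154.06317916 212.09835043]
slide [-0.0993  0.0556  0.    ] 0.11383559492053022
shift mm in tool axes [ 459.9 -229.8   45.7]
twist -0.798
```

View pics/c.png

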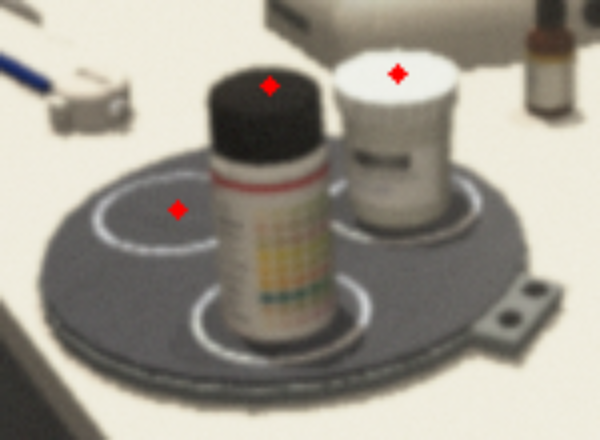

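The scene view agrees: the projected marks fall on the pot lid (398,73), the bottle cap (270,86) and the free ring's centre (178,210). Moving now.

```bash
python3 -m inch '[{"linear":[46,-23,0],"twist":0,"gripper":1},{"linear":[46,-23,0],"twist":0,"gripper":1},{"linear":[46,-23,0],"twist":0,"gripper":1},{"linear":[46,-23,0],"twist":0,"gripper":1},{"linear":[46,-23,0],"twist":0,"gripper":1}]' 30
python3 -m inch '[{"linear":[46,-23,0],"twist":0,"gripper":1},{"linear":[46,-23,0],"twist":0,"gripper":1},{"linear":[46,-23,0],"twist":0,"gripper":1},{"linear":[46,-23,0],"twist":0,"gripper":1},{"linear":[30,-15,0],"twist":0,"gripper":1}]'
python3 -m inch '[{"linear":[0,0,0],"twist":-0.16,"gripper":1},{"linear":[0,0,0],"twist":-0.16,"gripper":1},{"linear":[0,0,0],"twist":-0.16,"gripper":1},{"linear":[0,0,0],"twist":-0.16,"gripper":1},{"linear":[0,0,0],"twist":-0.16,"gripper":1}]'
python3 - <<'E'
from h import *
from bench import r,eyes
s=r.read_state();d=np.array([-.0993,.0556,0]);d/=np.linalg.norm(d)
tool(s,[.5531,-.2856,.14],d)
c=eyes.camera("wrist");cv2.imwrite("pics/w1.png",c["color"][:,:,::-1]);np.savez("pics/w1.npz",**c)
print(proj(c,[.5531,-.2856,.089]))
E
```

```text
clock: 0.72
ee_pos: [0.3619, -0.4554, 0.2058]
eef_rot: [0.991, 0.131, -0.0, -0.0]
force: [0.7, -0.9, 0.3]
opening: 0.0857
grasp_force: 0.0
clock: 1.35
ee_pos: [0.5411, -0.296, 0.2057]
eef_rot: [0.991, 0.132, -0.0, -0.0]
force: [-0.6, 0.0, 0.4]
opening: 0.0849
grasp_force: 0.0
clock: 1.98
ee_pos: [0.5396, -0.2977, 0.2056]
eef_rot: [0.861, 0.509, -0.0, -0.001]
force: [-0.1, -1.0, -0.4]
opening: 0.0855
grasp_force: 0.0
shift mm in tool axes [17.1  6.1 65.6]
twist 0.008
[260.65960632 161.98915848]
```

View pics/w1.png

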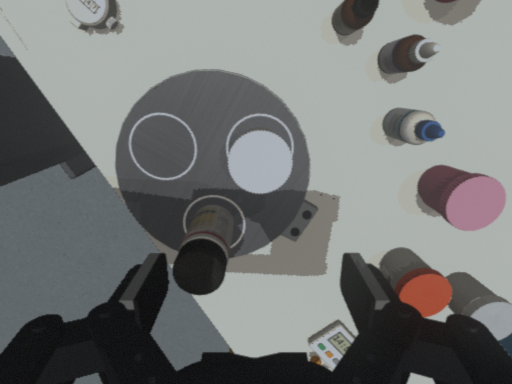

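The wrist view shows the pot lid at (260,162), matching the prediction of (260.7,162), the free ring at (163,146) and the bottle cap at (200,265). I'll centre over the pot, then measure the pot and ring from here.

```bash
python3 -m inch '[{"linear":[17,6,20],"twist":0,"gripper":1},{"linear":[0,0,20],"twist":0,"gripper":1},{"linear":[0,0,0],"twist":0,"gripper":1}]'
python3 - <<'E'
from h import *
from bench import r
c=dict(np.load("pics/w1.npz"));g=c["color"].mean(-1)
def fit(u0,u1,v0,v1,off,h,n):
    sub=g[v0:v1,u0:u1];m=(sub>np.median(sub)+off).astype(np.uint8) if off<100 else (sub>off).astype(np.uint8)
    k=max(cv2.findContours(m,0,1)[0],key=cv2.contourArea);e=cv2.fitEllipse(cv2.convexHull(k))
    X=ray(c,(e[0][0]+u0,e[0][1]+v0),h);print(n,e[0][0]+u0,e[0][1]+v0,e[1],X.round(4));return X
f=fit(122,205,105,187,25,.016,"free");p=fit(222,300,128,200,160,.089,"pot")
s=r.read_state();tool(s,[*p[:2],.074]);tool(s,[.5531,-.2856,.074])
E
```

```text
clock: 2.4
ee_pos: [0.5517, -0.2844, 0.1619]
eef_rot: [0.862, 0.507, -0.002, -0.003]
force: [0.7, 0.1, -0.3]
opening: 0.0851
grasp_force: 0.0
free 162.46172714233398 145.80586624145508 (65.09371185302734, 71.73788452148438) [ 0.4538 -0.2285  0.016 ]
pot 259.26538467407227 161.25064086914062 (61.53636169433594, 64.81682586669922) [ 0.5523 -0.2843  0.089 ]
shift mm in tool axes [ 0.4  1.1 87.9]
shift mm in tool axes [-0.3  2.4 87.9]
```

```bash
python3 -m inch '[{"linear":[0,1.5,30],"twist":0,"gripper":1},{"linear":[0,0,30],"twist":0,"gripper":1},{"linear":[0,0,20],"twist":0,"gripper":1},{"linear":[0,0,8],"twist":0,"gripper":1},{"linear":[0,0,0],"twist":0,"gripper":1}]' 30
python3 -m inch '[{"linear":[0,0,0],"twist":0,"gripper":0.78},{"linear":[0,0,0],"twist":0,"gripper":0.72},{"linear":[0,0,0],"twist":0,"gripper":0.66},{"linear":[0,0,0],"twist":0,"gripper":0.6},{"linear":[0,0,0],"twist":0,"gripper":0.6}]' 25
```

```text
clock: 3.02
ee_pos: [0.5547, -0.2868, 0.0783]
eef_rot: [0.862, 0.507, -0.0, -0.0]
force: [-1.2, -0.5, 0.4]
opening: 0.0856
grasp_force: 0.0
clock: 3.65
ee_pos: [0.5548, -0.2867, 0.0784]
eef_rot: [0.862, 0.507, 0.0, 0.0]
force: [-0.1, -0.7, 0.7]
opening: 0.0514
grasp_force: 0.0
```

Run:
```python
from h import *
from bench import r,eyes
a=eyes.camera("scene")["color"][130:280,110:310,::-1];b=eyes.camera("wrist")["color"][:,:,::-1]
a=cv2.resize(a,(512,384));cv2.imwrite("pics/d.png",cv2.resize(np.hstack([a,b]),(800,300)))
s=r.read_state();print(s["opening"],s["grasp_force"],s["ee_pos"])
```

```text
0.05096587786967977 0.0 [ 0.55471613 -0.28674066  0.07829548]
```

View pics/d.png

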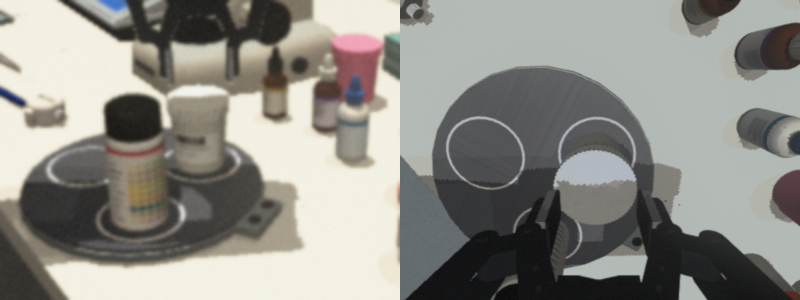

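The fingers look short of the lid: scene tips at about (150–235,80), lid top about (198,92). I'll check the reported TCP against the camera depth.

Run:
```python
from h import *
from bench import r,eyes
from scipy.spatial.transform import Rotation as Ro
s=r.read_state();M=Ro.from_quat(s["eef_rot"]).as_matrix()
S=eyes.camera("scene");c=eyes.camera("wrist")
print("wrist cam pos",(-c["R"].T@c["t"]).round(4))
for n,p in(("tcp",[0,0,0]),("tip+",[0,.026,.014]),("tip-",[0,-.026,.014])):
    X=s["ee_pos"]+M@np.array(p);print(n,X.round(3),proj(S,X).round(1),proj(c,X).round(1))
P=[.5531,-.2856,.089];print("pot",proj(S,P),proj(c,P))
for n,cam in(("scene",S),("wrist",c)):
    z=cam["z_map"];v,u=np.mgrid[:384,:512];K=cam["K"]
    W=(np.stack([(u-K[0,2])/K[0,0]*z,(v-K[1,2])/K[1,1]*z,z],-1)-cam["t"])@cam["R"]
    T=(W-s["ee_pos"])@M
    dark=(cam["color"].max(-1)<70)&(z>0)&(abs(T[...,0])<.02)&(abs(T[...,1])<.07)&(T[...,2]>-.06)&(W[...,2]>.03)
    for sg in(1,-1):
        q=T[dark&(sg*T[...,1]>0)];
        if len(q): print(n,"finger",sg,len(q),"max z",np.percentile(q[:,2],98).round(4),"y rng",np.percentile(q[:,1],[2,98]).round(4),"x",np.percentile(q[:,0],[2,98]).round(4))
    w=(cam["color"].min(-1)>130)&(W[...,2]>.082)&(W[...,2]<.096)&(np.hypot(W[...,0]-.553,W[...,1]+.285)<.06)
    q=W[w];print(n,"lid",len(q),np.percentile(q,[1,50,99],axis=0).round(4).tolist())
```

```text
wrist cam pos [ 0.5959 -0.2134  0.2452]
tcp [ 0.555 -0.287  0.078] [210.3 182.7] [254.  233.7]
tip+ [ 0.577 -0.299  0.064] [223.4 188.5] [293.9 224. ]
tip- [ 0.532 -0.274  0.064] [197.5 189.4] [214.2 223.9]
pot [209.15568312 177.7839294 ] [250.57273818 241.80346234]
scene finger 1 21 max z -0.0383 y rng [0.0332 0.0354] x [-0.0097 -0.0061]
scene finger -1 29 max z -0.0387 y rng [-0.0382 -0.0338] x [-0.0096 -0.0057]
scene lid 201 [[0.5223, -0.3123, 0.086], [0.5554, -0.2785, 0.0887], [0.5807, -0.2573, 0.0901]]
wrist finger 1 1326 max z -0.0301 y rng [0.0253 0.0385] x [-0.0096  0.0115]
wrist finger -1 1237 max z -0.0295 y rng [-0.0389 -0.0256] x [-0.0099  0.0116]
wrist lid 3561 [[0.5301, -0.2913, 0.0871], [0.5604, -0.2712, 0.0885], [0.582, -0.2561, 0.0899]]
```

Run:
```python
from h import *
from bench import r,eyes
from scipy.spatial.transform import Rotation as Ro
s=r.read_state();M=Ro.from_quat(s["eef_rot"]).as_matrix()
c=eyes.camera("wrist");S=eyes.camera("scene")
z=c["z_map"];v,u=np.mgrid[:384,:512];K=c["K"]
W=(np.stack([(u-K[0,2])/K[0,0]*z,(v-K[1,2])/K[1,1]*z,z],-1)-c["t"])@c["R"];T=(W-s["ee_pos"])@M
for row in(240,255,270,285,300):
    print(row,[(int(x),(T[row,x]*1000).astype(int).tolist(),int(c["color"][row,x].mean())) for x in range(170,340,10)][:7])
print(s["q"].round(3).tolist())
a=cv2.resize(S["color"][150:240,160:280,::-1],(400,300),interpolation=2);b=cv2.resize(c["color"][200:335,160:340,::-1],(400,300),interpolation=2)
cv2.imwrite("pics/e.png",np.hstack([a,b]))
```

```text
240 [(170, [-37, -71, 62], 52), (180, [-37, -62, 63], 54), (190, [-37, -54, 62], 53), (200, [0, -31, -9], 120), (210, [1, -25, -11], 120), (220, [0, -19, -9], 121), (230, [0, -13, -9], 121)]
255 [(170, [-51, -72, 62], 54), (180, [7, -35, -37], 25), (190, [10, -29, -42], 71), (200, [8, -25, -39], 28), (210, [-8, -25, -9], 121), (220, [-8, -19, -10], 120), (230, [-8, -14, -10], 120)]
270 [(170, [7, -37, -50], 24), (180, [10, -31, -55], 57), (190, [10, -27, -55], 42), (200, [1, -25, -40], 23), (210, [-18, -26, -10], 118), (220, [-19, -20, -9], 122), (230, [-19, -14, -9], 121)]
285 [(170, [12, -32, -67], 19), (180, [10, -28, -65], 94), (190, [8, -25, -63], 22), (200, [-5, -25, -42], 19), (210, [-81, -39, 61], 60), (220, [-82, -30, 62], 57), (230, [-82, -21, 62], 88)]
300 [(170, [11, -30, -76], 21), (180, [11, -26, -75], 18), (190, [3, -25, -65], 25), (200, [-76, -43, 35], 56), (210, [-85, -37, 46], 70), (220, [-97, -30, 61], 56), (230, [-97, -21, 60], 153)]
[-0.563, 0.178, 1.814, 0.0, 1.149, -0.055]
```

View pics/e.png

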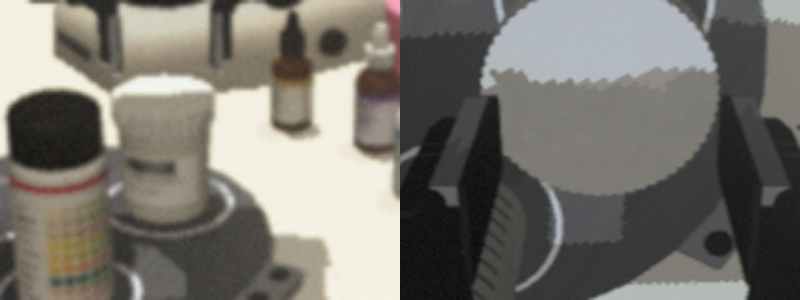

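The close view confirms it: in the wrist crop the pads (450,150) and (750,150) overlie the lid, and in the scene crop they end at about (115,70), above the lid. The true fingertips are about 42 mm higher than the reported TCP implies, though centred sideways. I'll reopen and go down another 36 mm, which clears the plate whichever figure is right.

```bash
python3 -m inch '[{"linear":[0,0,0],"twist":0,"gripper":1},{"linear":[0,0,0],"twist":0,"gripper":1},{"linear":[0,0,0],"twist":0,"gripper":1},{"linear":[0,0,0],"twist":0,"gripper":1}]'
python3 -m inch '[{"linear":[0,0,8],"twist":0,"gripper":1},{"linear":[0,0,8],"twist":0,"gripper":1},{"linear":[0,0,8],"twist":0,"gripper":1},{"linear":[0,0,8],"twist":0,"gripper":1},{"linear":[0,0,5],"twist":0,"gripper":1}]'
python3 -m inch '[{"linear":[0,0,0],"twist":0,"gripper":0.8},{"linear":[0,0,0],"twist":0,"gripper":0.74},{"linear":[0,0,0],"twist":0,"gripper":0.68},{"linear":[0,0,0],"twist":0,"gripper":0.6},{"linear":[0,0,0],"twist":0,"gripper":0.6}]' 25
```

```text
clock: 4.45
ee_pos: [0.5547, -0.2867, 0.0783]
eef_rot: [0.862, 0.507, -0.0, -0.0]
force: [-0.1, 0.2, -0.7]
opening: 0.0852
grasp_force: 0.0
clock: 5.08
ee_pos: [0.5544, -0.2865, 0.0404]
eef_rot: [0.862, 0.507, -0.0, -0.0]
force: [-0.2, 0.4, -0.2]
opening: 0.0856
grasp_force: 0.0
clock: 5.7
ee_pos: [0.555, -0.2869, 0.042]
eef_rot: [0.862, 0.507, 0.0, 0.0]
force: [-0.8, 1.9, 3.4]
opening: 0.061
grasp_force: 27.5
```

```bash
cat > m.py <<'E'
from h import *
from bench import r,eyes
s=r.read_state()
for n in("top","scene","wrist"):
    c=eyes.camera(n);z=c["z_map"];v,u=np.mgrid[:384,:512];K=c["K"]
    W=(np.stack([(u-K[0,2])/K[0,0]*z,(v-K[1,2])/K[1,1]*z,z],-1)-c["t"])@c["R"]
    w=(abs(W[...,2]-.089)<.006)&(c["color"].min(-1)>85)&(np.hypot(W[...,0]-s["ee_pos"][0],W[...,1]-s["ee_pos"][1])<.045)
    q=W[w]
    if len(q)>40:
        k=cv2.findContours(w.astype(np.uint8),0,1)[0];k=max(k,key=cv2.contourArea)
        P=np.array([ray(c,p[0],.089)[:2] for p in cv2.convexHull(k)],np.float32)
        (x,y),rad=cv2.minEnclosingCircle(P)
        print(n,"lid z",np.median(q[:,2]).round(4),"circle",round(x,4),round(y,4),"r",round(rad,4),len(q));f=np.array([x,y,s["ee_pos"][2]])
        tool(s,s["ee_pos"]+np.array([.4538,-.2292,f[2]])-f)
    cv2.imwrite(f"pics/m_{n}.png",c["color"][:,:,::-1])
E
python3 m.py
python3 -m inch '[{"linear":[0,-3,0],"twist":0,"gripper":0.6},{"linear":[0,-7,0],"twist":0,"gripper":0.6},{"linear":[0,-10,0],"twist":0,"gripper":0.6},{"linear":[0,-10,0],"twist":0,"gripper":0.6},{"linear":[0,-10,0],"twist":0,"gripper":0.6}]'; python3 m.py
```

```text
scene lid z 0.0892 circle 0.5491 -0.2932 r 0.0378 433
shift mm in tool axes [ 9.600e+00 -1.144e+02 -1.000e-01]
wrist lid z 0.0891 circle 0.554 -0.2855 r 0.0325 12187
shift mm in tool axes [ 5.000e-01 -1.149e+02 -1.000e-01]
clock: 6.48
ee_pos: [0.5197, -0.2673, 0.0419]
eef_rot: [0.862, 0.507, 0.0, 0.001]
force: [1.3, -1.7, 4.1]
opening: 0.0613
grasp_force: 27.6
scene lid z 0.089 circle 0.5149 -0.274 r 0.0381 253
shift mm in tool axes [  9.4 -75.2  -0.1]
wrist lid z 0.0891 circle 0.5191 -0.266 r 0.0326 12367
shift mm in tool axes [  0.4 -74.9  -0.1]
```

The pot is sliding flat, with the lid at z 0.089. About 75 mm remain.

```bash
python3 -m inch '[{"linear":[0,-10,0],"twist":0,"gripper":0.6},{"linear":[0,-10,0],"twist":0,"gripper":0.6},{"linear":[0,-10,0],"twist":0,"gripper":0.6},{"linear":[0,-10,0],"twist":0,"gripper":0.6},{"linear":[0,-10,0],"twist":0,"gripper":0.6}]'
python3 -m inch '[{"linear":[0,-9,0],"twist":0,"gripper":0.6},{"linear":[0,-7,0],"twist":0,"gripper":0.6},{"linear":[0,-4,0],"twist":0,"gripper":0.6},{"linear":[0,-3,0],"twist":0,"gripper":0.6},{"linear":[0,0,0],"twist":0,"gripper":0.6}]'; python3 m.py
```

```text
clock: 7.25
ee_pos: [0.476, -0.2429, 0.0418]
eef_rot: [0.862, 0.507, 0.0, 0.001]
force: [3.6, -1.8, 5.6]
opening: 0.0613
grasp_force: 27.8
clock: 7.88
ee_pos: [0.4558, -0.2317, 0.0418]
eef_rot: [0.862, 0.507, 0.0, 0.0]
force: [2.9, -0.9, 6.6]
opening: 0.0616
grasp_force: 27.9
scene lid z 0.0893 circle 0.4486 -0.2377 r 0.038 399
shift mm in tool axes [10.   0.4  0. ]
wrist lid z 0.0891 circle 0.4551 -0.2304 r 0.0325 12314
shift mm in tool axes [ 0.4 -1.8 -0. ]
```

View pics/m_wrist.png

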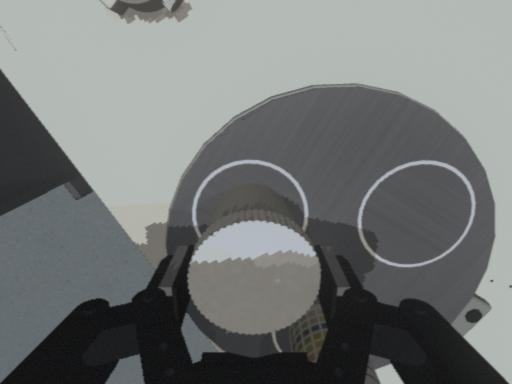

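The pot sits on the free ring: lid at (254,277), ring at (250,215) in perspective, and the other ring now empty at (417,213). The residual is about 2 mm, so I'll release and rise.

```bash
python3 -m inch '[{"linear":[0,-1.5,0],"twist":0,"gripper":0.6},{"linear":[0,0,0],"twist":0,"gripper":0.75},{"linear":[0,0,0],"twist":0,"gripper":0.85},{"linear":[0,0,0],"twist":0,"gripper":1},{"linear":[0,0,0],"twist":0,"gripper":1}]'
python3 -m inch '[{"linear":[0,0,0],"twist":0,"gripper":1},{"linear":[0,0,-5],"twist":0,"gripper":1},{"linear":[0,0,-15],"twist":0,"gripper":1},{"linear":[0,0,-25],"twist":0,"gripper":1},{"linear":[0,0,-35],"twist":0,"gripper":1}]'
python3 -m inch '[{"linear":[0,0,-40],"twist":0,"gripper":1},{"linear":[0,0,-40],"twist":0,"gripper":1},{"linear":[0,0,-30],"twist":0,"gripper":1},{"linear":[0,0,0],"twist":0,"gripper":1},{"linear":[0,0,0],"twist":0,"gripper":1}]'; python3 m.py
python3 -c "
import cv2,numpy as np
a=cv2.imread('pics/m_wrist.png');b=cv2.imread('pics/m_scene.png')
cv2.imwrite('pics/f.png',cv2.resize(np.hstack([a,cv2.resize(b[110:290,60:300],(512,384))]),(800,300)))"
```

```text
clock: 8.65
ee_pos: [0.4542, -0.2307, 0.0408]
eef_rot: [0.862, 0.507, -0.0, -0.001]
force: [-0.0, 0.7, 0.8]
opening: 0.085
grasp_force: 0.0
clock: 9.28
ee_pos: [0.4543, -0.2308, 0.1225]
eef_rot: [0.862, 0.507, -0.0, -0.0]
force: [0.6, -0.4, -0.6]
opening: 0.0853
grasp_force: 0.0
clock: 9.9
ee_pos: [0.4543, -0.2308, 0.2308]
eef_rot: [0.862, 0.507, -0.0, -0.0]
force: [0.2, -0.2, 0.5]
opening: 0.0853
grasp_force: 0.0
top lid z 0.0894 circle 0.451 -0.2368 r 0.0291 282
shift mm in tool axes [ 8.  -1.3  0. ]
scene lid z 0.0887 circle 0.4477 -0.237 r 0.0367 397
shift mm in tool axes [ 9.8  1.5 -0. ]
wrist lid z 0.0885 circle 0.4517 -0.2292 r 0.0315 2665
shift mm in tool axes [ 1.   1.8 -0. ]
```

View pics/f.png

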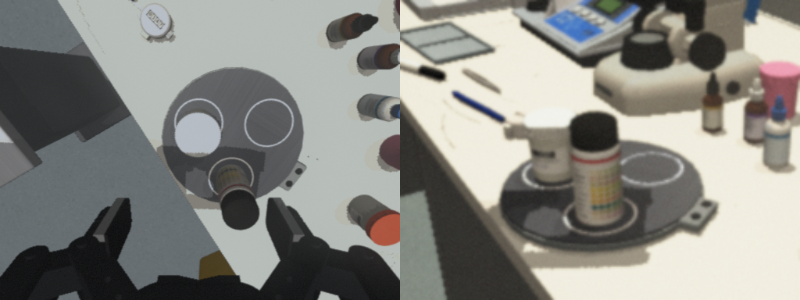

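The pot stands upright on the free ring (wrist (198,134), scene (548,145)), about 2 mm off centre. The bottle is unmoved on its ring, and the gripper is clear.

```bash
python3 -c "
from bench import order
print(order.sign_off())"
```

```text
the job is handed in; nothing more can be done
None
```

The pot was slid flat across the plate and released upright on the free ring, about 2 mm off centre by the wrist camera; the bottle looked unmoved, and the job is handed in (no verdict was returned).

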